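# Rack the finishing supplies by height

### The job

Move the four containers, which stand jumbled in the grey divided tray, into the four bays of the wooden rack, one to a bay, in order of height: the tallest right beside the upright end board, then the next tallest, and so on down to the smallest at the far end. Keep them upright and set them down on the bay floors rather than dropping them, and do not disturb the mug of brushes.

Things in the scene. Friction and masses are not known exactly. Their poses are not given: they have to be found in the camera images.
- bottle: The tallest container: round amber bottle, 124 mm high, 42 mm diameter up to 82 mm, then a narrow neck and black cap (25 mm). About 0.22 kg. Starts upright in any cell of the grey tray: one straight row of four cells 79 mm apart, each 70 mm across the row x 74 along, floor 5 mm and rim 20 mm above the table, walls 5 mm. Origin: centre of its underside, z up its axis.
- tin: The second tallest: straight round aluminium tin, 98 mm high, 40 mm diameter up to 84 mm, with a slightly narrower white cap (34 mm) on top. About 0.18 kg. Starts upright in any cell of the grey tray: one straight row of four cells 79 mm apart, each 70 mm across the row x 74 along, floor 5 mm and rim 20 mm above the table, walls 5 mm. Origin: centre of its underside, z up its axis.
- jar: The third tallest: stout white jar with a black lid, 76 mm high, 44 mm diameter up to 62 mm, lid 43 mm. About 0.2 kg. Starts upright in any cell of the grey tray: one straight row of four cells 79 mm apart, each 70 mm across the row x 74 along, floor 5 mm and rim 20 mm above the table, walls 5 mm. Origin: centre of its underside, z up its axis.
- pot: The smallest: little round amber glass pot with a steel lid, 52 mm high, 34 mm diameter up to 44 mm, lid 33 mm. About 0.09 kg. Starts upright in any cell of the grey tray: one straight row of four cells 79 mm apart, each 70 mm across the row x 74 along, floor 5 mm and rim 20 mm above the table, walls 5 mm. Origin: centre of its underside, z up its axis.
- bay_a: One of four alike bays in a row 78 mm apart on the wooden rack: square pocket, cork floor, 70 mm outside, 62 inside. Origin: centre of its underside, 12 mm above the table; floor 4 mm, rim 16 mm above the origin; y along the row, x across. Which letter is where in the row varies: judge by distance from the end board.
- bay_b: One of four alike bays in a row 78 mm apart on the wooden rack: square pocket, cork floor, 70 mm outside, 62 inside. Origin: centre of its underside, 12 mm above the table; floor 4 mm, rim 16 mm above the origin; y along the row, x across. Which letter is where in the row varies: judge by distance from the end board.
- bay_c: One of four alike bays in a row 78 mm apart on the wooden rack: square pocket, cork floor, 70 mm outside, 62 inside. Origin: centre of its underside, 12 mm above the table; floor 4 mm, rim 16 mm above the origin; y along the row, x across. Which letter is where in the row varies: judge by distance from the end board.
- bay_d: One of four alike bays in a row 78 mm apart on the wooden rack: square pocket, cork floor, 70 mm outside, 62 inside. Origin: centre of its underside, 12 mm above the table; floor 4 mm, rim 16 mm above the origin; y along the row, x across. Which letter is where in the row varies: judge by distance from the end board.
- end_board: Upright dark wooden board closing one end of the rack (which end varies; the other has only a 12 mm high cleat): 84 mm across the row (its x), 12 mm thick along the row (its y), 60 mm high. Origin: centre of its underside, 12 mm above the table. Bay centres lie 43, 121, 199 and 277 mm from it along the row.
- brush_mug: Blue ceramic mug without handle holding three paint brushes, 76 mm diameter, 85 mm high, brushes to about 175 mm; stands loose beside the work at the left (+y). Origin: centre of its underside. To be left alone.
Mind the look-alikes: they are no part of the job. What is shaped like the pot but green is not meant. What is shaped like the jar but yellow is not meant.

How it is judged:
At the end, for the whole second after the job is handed in: Counting from the end board the bays hold bottle, tin, jar, pot, each on its bay floor (height within 5 mm), upright within 0.1 rad, within 16 mm of the bay centre along and across the row (true of anything flat inside the right bay), released and at rest (x of bottle in the frame of end_board between -0.016 and 0.016 m and (y of bottle in the frame of end_board between 0.027 and 0.059 m or y of bottle in the frame of end_board between -0.059 and -0.027 m) and z of bottle in the frame of end_board between 0 and 0.009 m and angle between each of bottle, tin, jar, pot's own z axis and vertical below 0.1 rad and linear speed of each of bottle, tin, jar, pot below 0.02 m/s and angular speed of each of bottle, tin, jar, pot below 0.2 rad/s and contact force between the fingers and bottle below 0.05 N and x of tin in the frame of end_board between -0.016 and 0.016 m and (y of tin in the frame of end_board between 0.105 and 0.137 m or y of tin in the frame of end_board between -0.137 and -0.105 m) and z of tin in the frame of end_board between 0 and 0.009 m and contact force between the fingers and tin below 0.05 N and x of jar in the frame of end_board between -0.016 and 0.016 m and (y of jar in the frame of end_board between 0.183 and 0.215 m or y of jar in the frame of end_board between -0.215 and -0.183 m) and z of jar in the frame of end_board between 0 and 0.009 m and contact force between the fingers and jar below 0.05 N and x of pot in the frame of end_board between -0.016 and 0.016 m and (y of pot in the frame of end_board between 0.261 and 0.293 m or y of pot in the frame of end_board between -0.293 and -0.261 m) and z of pot in the frame of end_board between 0 and 0.009 m and contact force between the fingers and pot below 0.05 N); the robot touches nothing.
It fails at once if a container is tipped by more than about 35 degrees (angle between any of bottle, tin, jar, pot's own z axis and vertical above 0.6 rad).
It fails at once if a container is dropped: it moves faster than 0.6 m/s (a fall of some 2 cm) with no finger on it ((linear speed of bottle above 0.6 m/s and contact force between the fingers and bottle below 0.02 N) or (linear speed of tin above 0.6 m/s and contact force between the fingers and tin below 0.02 N) or (linear speed of jar above 0.6 m/s and contact force between the fingers and jar below 0.02 N) or (linear speed of pot above 0.6 m/s and contact force between the fingers and pot below 0.02 N)).
It fails at once if the brush mug is pushed more than 25 mm or tipped (distance of brush_mug from where it was at the start of the episode above 0.025 m or angle between brush_mug's own z axis and vertical above 0.3 rad).
It also fails if it takes over 112 s, if anything falls off the work surface, if the arm or the gripper's body presses on something with over 40 N, if the wrist force passes 120 N, or if a joint passes its speed limit or range.

### The arm

A 6-joint arm with a two-finger parallel gripper is mounted at the origin on the work surface. World frame = base frame: x ahead of the robot, y to its left, z up, the work surface at z = 0. Lengths are in m, angles in rad, forces in N, time in s.
With the tool pointing down it reaches from about 0.35 to 0.975 m from the base axis. Payload 4.9 kg.
Tool frame: the origin (TCP) lies at the very end of the fingers, on their centre line; the grasp point (between the pads) lies 19 mm behind it (ctrl.grasp_offset is the distance from the TCP to the grasp point, in m); z points along the fingers, y is the line along which they close (so a half turn about z gives the same grasp; the last joint's range is limited). The gripper opens to 85 mm and grips with 20 to 120 N. Pads are 22 mm wide; open, the fingers measure 114 mm over their backs; the gripper's body (76 mm by 85 mm) begins 54 mm behind the grasp point. The pads swing forward as they close: fully open they stand 13 mm farther back than shut.
Start: joints at [1.1, 0.053, 1.613, -0, 1.476, -0.119], TCP at [0.215, 0.587, 0.231] pointing down, gripper open.
Joint ranges: [-3.01, 3.01], [-1.01, 2.22], [0.06, 2.58], [-1.02, 4.17], [0.09, 2.62], [-3.14, 3.14]. Speed limits (rad/s): [2.57, 2.57, 3.14, 3.14, 3.14, 3.14].

### API

Orientations are given as a rotation vector (axis times angle).
In Python, from station import ctrl, optics gives the robot as it stands.
- The arm moves only by the shell command python3 -m handwheel 'ROWS' [OPENING] [FORCE]. ROWS is JSON, a list of rows, each an object of numbers: "tx", "ty", "tz": the shift along the tool's x, y, z in mm; "roll": the turn about the tool's z in rad. A call has 1 to 12 rows; each row shifts and turns the commanded pose from where the row before left it, along the tool's axes as they then stand; what a row does not reach is not made up. A row lasts 1/12 s, in which the tool goes at most 41.7 mm and 7.16 degrees, less where a joint would pass 70% of its speed; a pose out of reach is approached as far as the arm can. A call with a gripper value outside its range is refused whole. OPENING is the finger opening in mm, from 0 to 85.4, set as the call begins (- or left out, the last holds). The fingers move at their own pace and stop on an object; FORCE is the grip in N (left out, the last holds). Time passes only in rows, so rows that do not move let the fingers close. It gives the time, the measured TCP pose, the force, the opening and the grip force at its end, in the units of the state.
- ctrl.get_obs(): the state, without advancing time (a new reading comes with each control period).
- optics.get_image(name): name is "scene" or "top" or "wrist"; returns (picture, depth): 400x640x3 uint8, red, green, blue; 400x640 float32, m along the optical axis (not along the pixel's ray), 0 where there is no reading.
- optics.camera_params(name): a dict with "mtx" (3x3 intrinsics, pixels), "extrinsics" (4x4, takes a point from camera to world coordinates); the wrist camera has in their place "tool_from_camera" (4x4, takes a point from camera to tool coordinates, whose origin is the TCP and whose axes are the flange's). Camera axes: x right, y down, z forward; pixel columns grow to the right and rows downward; lengths in m; the calibration is good to about 2 mm. A picture is of the moment at which its call begins: read the wrist's pose just before it. camera_params takes no time and is no camera call.
- ctrl.finish_job(): hands the job in; it is judged then, once.
The state is a dict: "t": time; "q": joint angles; "dq": joint speeds; "effort": joint torques, N m; "tool_pos": TCP position; "tool_rot": TCP orientation; "contact_force": force on the tool from outside, world axes, zero at the start; "wrist_torque": the same for the moment, N m; "opening": finger opening in m; "grip_force": force on a finger pad.
Only numpy, scipy, OpenCV 4.12 (cv2) and the standard library are available. Lean on these libraries where they do the work, as an engineer would, in place of code of your own. Each camera call takes 0.05 s, during which the arm holds its last target. There are 200 camera calls.

## Working session

There is one attempt and no reset: what is moved stays moved. The work goes in short steps, Python scripts to look and compute and a shell command to move; the robot and the scene stay as the last step left them, time stands still between calls to the robot, and variables do not carry over. Pictures are saved under pics/ and viewed, at most 14 in all, crops included, and the job is handed in when it is done.

```bash
ls; mkdir -p pics; python3 - <<'E'
from station import ctrl, optics
import cv2,numpy as np
for n in ("scene","top"):
    im,d=optics.get_image(n); cv2.imwrite(f"pics/{n}0.png",im[:,:,::-1]); np.savez(f"{n}0.npz",im=im,d=d)
    p=optics.camera_params(n); print(n,p["mtx"].tolist(),np.round(p["extrinsics"],3).tolist())
print(np.round(optics.camera_params("wrist")["tool_from_camera"],3).tolist(),ctrl.grasp_offset)
o=ctrl.get_obs(); print(o["tool_pos"],o["tool_rot"],o["t"])
E
```

```text
pics
scene [[500.65906157101466, 0.0, 321.326009658789], [0.0, 500.65906157101466, 197.89963359324872], [0.0, 0.0, 1.0]] [[0.797, 0.337, -0.502, 1.124], [0.604, -0.463, 0.648, -0.55], [-0.014, -0.82, -0.572, 0.633], [0.0, 0.0, 0.0, 1.0]]
top [[391.5039379537014, 0.0, 321.72763789559366], [0.0, 391.5039379537014, 198.6917045895439], [0.0, 0.0, 1.0]] [[-0.008, -0.982, 0.189, 0.445], [-1.0, 0.006, -0.011, 0.125], [0.01, -0.189, -0.982, 1.016], [0.0, 0.0, 0.0, 1.0]]
[[-0.0, -0.95, -0.311, 0.08], [1.0, -0.0, -0.0, -0.001], [0.0, -0.311, 0.95, -0.143], [0.0, 0.0, 0.0, 1.0]] 0.0187
[0.21509197 0.5861878  0.23016318] [-5.49681102e-01 -3.09254221e+00  2.89773251e-03] 0.1
```

View pics/top0.png

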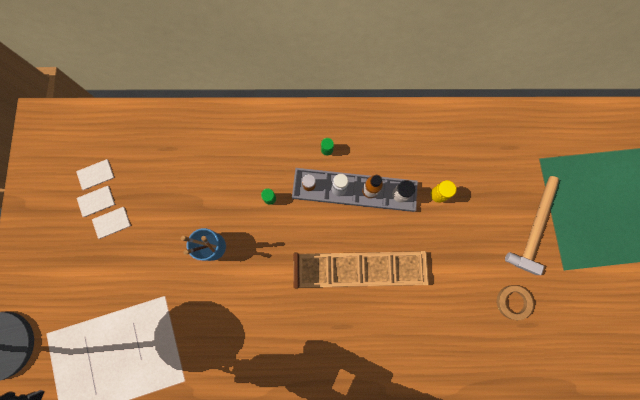

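View pics/scene0.png

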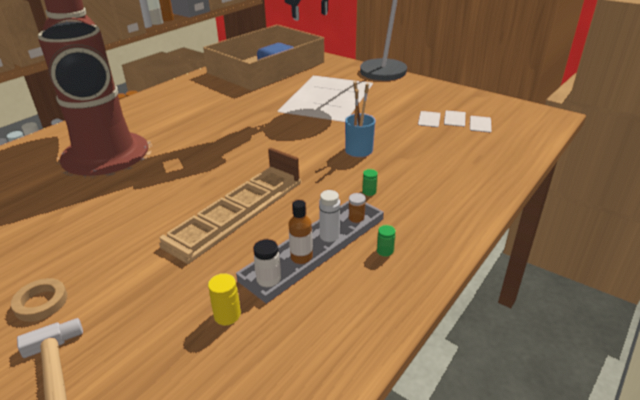

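The top view shows the tray holding the pot (308,182), tin (340,184), bottle (374,186) and jar (405,190). The rack's dark end board is at (297,270), on its left (+y) end, with bays running right to about x=410. The mug is at (205,245).

Candidates:
- **Pot-shaped:** the one at (308,182) is amber with a steel lid and stands in the tray, so it is the one meant. Those at (327,146) and (268,197) are green and are not.
- **Jar-shaped:** the one at (405,190) is white with a black lid and stands in the tray, so it is the one meant. The one at (444,190) is yellow and is not.

I'll confirm this in one enlarged crop and take coarse positions.

```bash
cat > h.py <<'E'
import numpy as np,cv2
from scipy.spatial.transform import Rotation as R
from station import ctrl, optics
def cam(n):
    p=optics.camera_params(n)
    if n!="wrist": return p["mtx"],np.array(p["extrinsics"])
    o=ctrl.get_obs(); T=np.eye(4); T[:3,:3]=R.from_rotvec(o["tool_rot"]).as_matrix(); T[:3,3]=o["tool_pos"]
    return p["mtx"],T@p["tool_from_camera"]
def ray(K,T,uv):
    d=T[:3,:3]@np.linalg.solve(K,[uv[0],uv[1],1.]); return T[:3,3],d/np.linalg.norm(d)
def plane(K,T,uv,z):
    c,d=ray(K,T,uv); return c+d*(z-c[2])/d[2]
def tri(rs):
    A=sum(np.eye(3)-np.outer(d,d) for c,d in rs); b=sum((np.eye(3)-np.outer(d,d))@c for c,d in rs)
    return np.linalg.solve(A,b)
E
python3 - <<'E'
from h import *
K,T=cam("top"); im=np.load("top0.npz")["im"]; s=np.load("scene0.npz")["im"]
for n,uv,z in (("pot",(308,181),.057),("tin",(341,179),.103),("bottle",(376,181),.129),("jar",(406,185),.081),("board",(297,256),.072),("board2",(297,286),.072),("cleat",(427,252),.024),("cleat2",(427,284),.024)): print(n,plane(K,T,uv,z).round(3))
a=cv2.resize(im[130:300,250:470],None,fx=3.4,fy=3.4)[:, :, ::-1][:300]
b=cv2.resize(s[150:330,150:410],(748,518))[:290,:,::-1] if 0 else cv2.resize(s[160:330,200:400],(350,297))[:,:,::-1]
c=np.zeros((600,748,3),np.uint8); c[:300]=a; c[302:599,:350]=b; cv2.imwrite("pics/cand.png",c)
E
```

```text
pot [0.675 0.148 0.057]
tin [0.668 0.067 0.103]
bottle [ 0.657 -0.012  0.129]
jar [ 0.658 -0.093  0.081]
board [0.487 0.174 0.072]
board2 [0.417 0.174 0.072]
cleat [ 0.497 -0.151  0.024]
cleat2 [ 0.418 -0.147  0.024]
```

View pics/cand.png

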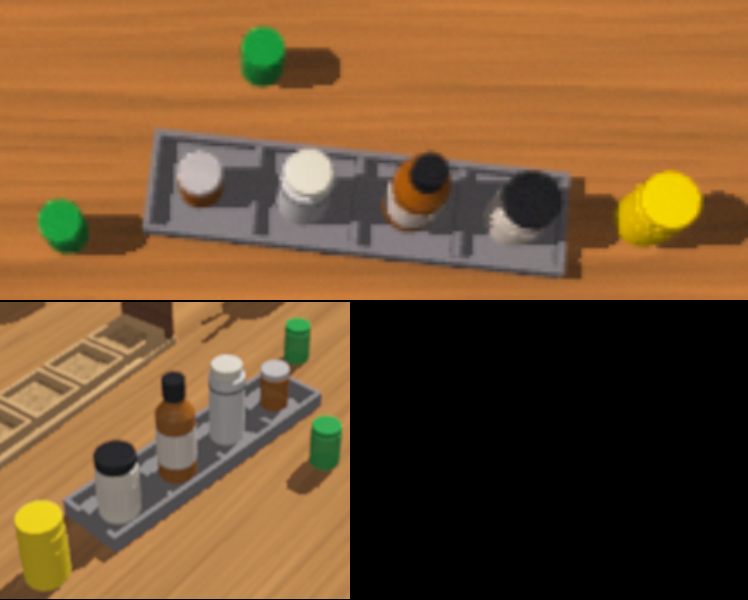

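The crop confirms it: the grey tray holds, left to right, the amber pot, tin, bottle and white jar. The green and yellow look-alikes stand outside the tray. Next I'll raise the tool, square it up and bring the wrist camera over.

```bash
python3 -m handwheel '[{"tz":-8,"roll":0.1016},{"tz":-8,"roll":0.1016},{"tz":-8,"roll":0.1016},{"tz":-8,"roll":0.1016},{"tz":-8,"roll":0.1016},{"tz":-8,"roll":0.1016},{"tz":-8,"roll":0.1016},{"tz":-8,"roll":0.1016},{"tz":-8,"roll":0.1016},{"tz":-8,"roll":0.1016},{"tz":-8,"roll":0.1016},{"tz":-8,"roll":0.1016}]'
python3 -m handwheel '[{"tx":-30,"ty":27},{"tx":-30,"ty":27},{"tx":-30,"ty":27},{"tx":-30,"ty":27},{"tx":-30,"ty":27},{"tx":-30,"ty":27},{"tx":-30,"ty":27},{"tx":-30,"ty":27},{"tx":-30,"ty":27},{"tx":-30,"ty":27},{"tx":-30,"ty":27},{"tx":-30,"ty":27}]'
```

```text
$[0]: bad value
$[0]: bad value
```

```bash
python3 -m handwheel '[{"tx":0,"ty":0,"tz":-8,"roll":0.1016}]'
```

```text
t: 0.18
tool_pos: [0.2147, 0.5855, 0.2365]
tool_rot: [-0.708, -3.059, 0.008]
contact_force: [0.0, 0.4, -0.4]
opening: 0.0852
grip_force: 0.0
```

All four keys are needed.

```bash
python3 -m handwheel '[{"tx":0,"ty":0,"tz":-8,"roll":0.1016},{"tx":0,"ty":0,"tz":-8,"roll":0.1016},{"tx":0,"ty":0,"tz":-8,"roll":0.1016},{"tx":0,"ty":0,"tz":-8,"roll":0.1016},{"tx":0,"ty":0,"tz":-8,"roll":0.1016},{"tx":0,"ty":0,"tz":-8,"roll":0.1016},{"tx":0,"ty":0,"tz":-8,"roll":0.1016},{"tx":0,"ty":0,"tz":-8,"roll":0.1016},{"tx":0,"ty":0,"tz":-8,"roll":0.1016},{"tx":0,"ty":0,"tz":-8,"roll":0.1016},{"tx":0,"ty":0,"tz":-8,"roll":0.1016}]'
python3 -m handwheel '[{"tx":-30,"ty":27,"tz":0,"roll":0},{"tx":-30,"ty":27,"tz":0,"roll":0},{"tx":-30,"ty":27,"tz":0,"roll":0},{"tx":-30,"ty":27,"tz":0,"roll":0},{"tx":-30,"ty":27,"tz":0,"roll":0},{"tx":-30,"ty":27,"tz":0,"roll":0},{"tx":-30,"ty":27,"tz":0,"roll":0},{"tx":-30,"ty":27,"tz":0,"roll":0},{"tx":-30,"ty":27,"tz":0,"roll":0},{"tx":-30,"ty":27,"tz":0,"roll":0},{"tx":-30,"ty":27,"tz":0,"roll":0},{"tx":-30,"ty":27,"tz":0,"roll":0}]'
```

```text
t: 1.1
tool_pos: [0.2152, 0.5865, 0.3269]
tool_rot: [2.227, 2.215, -0.002]
contact_force: [0.3, -0.3, 0.5]
opening: 0.0851
grip_force: 0.0
t: 2.1
tool_pos: [0.5401, 0.2248, 0.3268]
tool_rot: [-2.222, -2.221, 0.001]
contact_force: [0.1, 0.6, 0.4]
opening: 0.0857
grip_force: 0.0
```

```bash
cat > snap.py <<'E'
import sys; from h import *
n=sys.argv[1]; K,T=cam("wrist"); im,d=optics.get_image("wrist"); np.savez(n+".npz",im=im,K=K,T=T); cv2.imwrite(f"pics/{n}.png",im[:,:,::-1]); print(K.round(1).tolist(),T[:3,3])
E
python3 snap.py w1
python3 -m handwheel '[{"tx":-25,"ty":5,"tz":0,"roll":0},{"tx":-25,"ty":5,"tz":0,"roll":0},{"tx":-25,"ty":5,"tz":0,"roll":0},{"tx":-25,"ty":5,"tz":0,"roll":0},{"tx":-25,"ty":5,"tz":0,"roll":0},{"tx":0,"ty":0,"tz":0,"roll":0},{"tx":0,"ty":0,"tz":0,"roll":0}]'
python3 snap.py w2
```

```text
[[349.0, 0.0, 317.8], [0.0, 349.0, 200.2], [0.0, 0.0, 1.0]] [0.53975983 0.30347309 0.46941326]
t: 2.73
tool_pos: [0.5641, 0.1009, 0.3267]
tool_rot: [-2.223, -2.218, 0.001]
contact_force: [0.5, -0.2, 0.6]
opening: 0.0852
grip_force: 0.0
[[349.0, 0.0, 317.8], [0.0, 349.0, 200.2], [0.0, 0.0, 1.0]] [0.56404496 0.17947565 0.46933695]
```

View pics/w1.png

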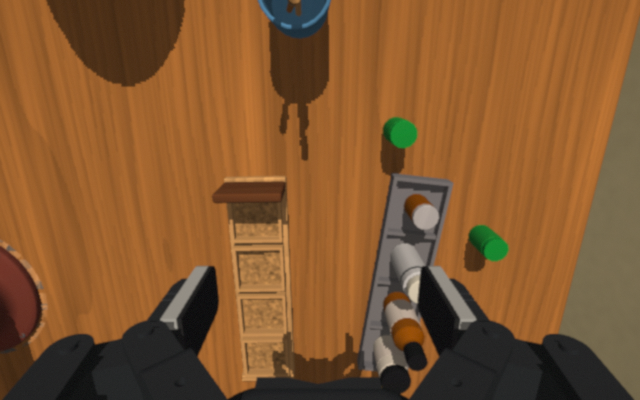

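View pics/w2.png

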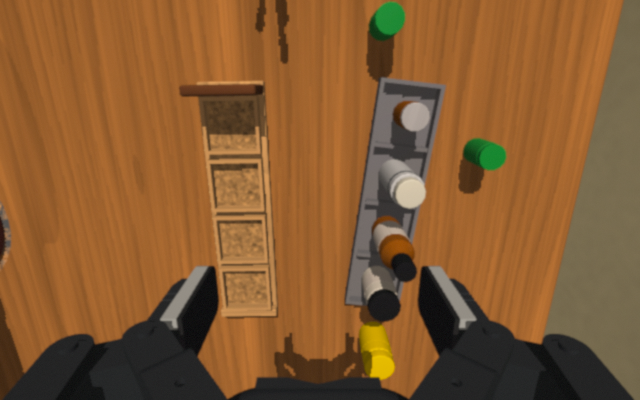

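w1 and w2 show the rack's end board at (222,90) in w2, with rim centres at roughly (231,125), (238,187), (243,241) and (247,288). The container tops in w2 are pot (414,116), tin (407,191), bottle (404,267) and jar (382,303). I'll get the tops by colour mask and triangulate across the views.

```bash
cat > meas.py <<'E'
from h import *
V={}
for n in("w1","w2"): z=np.load(n+".npz"); V[n]=(z["im"],z["K"],z["T"])
V["top"]=(np.load("top0.npz")["im"],*cam("top"))
seeds={"pot":("w",dict(w1=(425,217),w2=(414,116),top=(308,181))),"tin":("w",dict(w2=(408,192),top=(341,180))),
"bottle":("k",dict(w1=(416,355),w2=(404,268),top=(376,181))),"jar":("k",dict(w1=(396,375),w2=(382,304),top=(406,185)))}
for o,(c,s) in seeds.items():
    rs=[];px={}
    for v,(u,w) in s.items():
        im,K,T=V[v]; r=13 if v=="top" else 24
        h=cv2.cvtColor(im,cv2.COLOR_RGB2HSV); m=(h[...,2]<45) if c=="k" else (h[...,2]>(165 if o=="pot" else 190))&(h[...,1]<60)
        M=np.zeros(m.shape,np.uint8); M[w-r:w+r,u-r:u+r]=m[w-r:w+r,u-r:u+r]*255
        cs=cv2.findContours(M,0,2)[0]; k=max(cs,key=lambda q:cv2.contourArea(q)); e=cv2.boundingRect(k)
        (x,y),rad=cv2.minEnclosingCircle(k); px[v]=(round(x),round(y),round(rad,1)); rs.append(ray(K,T,(x,y)))
    P=tri(rs); print(o,P.round(4),px,[round(1e3*float(np.linalg.norm(np.cross(P-a,d))),1) for a,d in rs])
im,K,T=V["w2"]
for n,uv in dict(b1=(231,125),b2=(238,187),b3=(243,241),b4=(247,288)).items(): print(n,plane(K,T,uv,.028).round(4))
E
python3 meas.py
python3 - <<'E'
import cv2
a=cv2.imread("pics/w2.png"); r=a[75:325,175:285]; t=a[70:320,340:450]
cv2.imwrite("pics/crop2.png",cv2.resize(cv2.hconcat([r,t]),None,fx=2.4,fy=2.4,interpolation=cv2.INTER_CUBIC))
E
```

```text
pot [0.6754 0.1467 0.057 ] {'w1': (425, 216, 11.9), 'w2': (415, 116, 13.8), 'top': (308, 180, 6.3)} [0.8, 0.8, 1.3]
tin [0.6624 0.0718 0.1096] {'w2': (410, 191, 15.7), 'top': (339, 181, 7.7)} [0.0, 0.0]
bottle [ 0.6591 -0.0142  0.1189] {'w1': (415, 356, 14.0), 'w2': (403, 267, 13.7), 'top': (376, 181, 5.4)} [0.4, 0.6, 0.2]
jar [ 0.644  -0.0911  0.0848] {'w1': (388, 384, 22.0), 'w2': (383, 305, 15.8), 'top': (406, 189, 8.5)} [6.2, 4.0, 3.1]
b1 [0.4552 0.1336 0.028 ]
b2 [0.458  0.0534 0.028 ]
b3 [ 0.4592 -0.0243  0.028 ]
b4 [ 0.4598 -0.0989  0.028 ]
```

View pics/crop2.png

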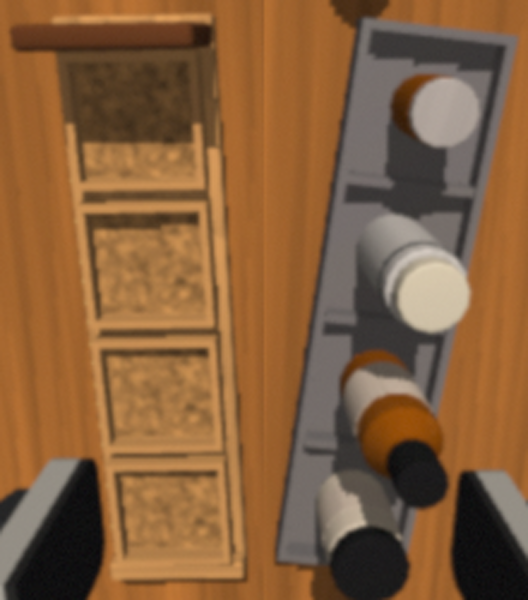

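```bash
python3 - <<'E'
from h import *
V={}
for n in("w1","w2"): z=np.load(n+".npz"); V[n]=(z["K"],z["T"])
V["top"]=cam("top")
K,T=V["w2"]
for n,uv,z in (("tin",(410,192.5),.103),("jar",(383.7,304.8),.081),("bottle",(404,267),.129),("pot",(414.5,116),.057)): print(n,plane(K,T,uv,z).round(4))
print("jar tri",tri([ray(*V["w2"],(383.7,304.8)),ray(*V["top"],(406,187.5)),ray(*V["w1"],(396,376))]).round(4))
print("tin tri",tri([ray(*V["w2"],(410,192.5)),ray(*V["top"],(340.5,180))]).round(4))
# rim: gaps between bays 1/2 and 2/3, right/left, as corners in w1,w2
for a,b in (((234,247),(208,159)),((287,246),(265,157)),((239,294),(214,216)),((290,292),(269,214))): print("rim",tri([ray(*V["w1"],a),ray(*V["w2"],b)]).round(4))
c=np.array([plane(K,T,(175+x/2.4,75+y/2.4),.028)[:2] for x,y in((152,265),(160,396),(171,514))]); s=np.array([1,2,3])*.078
d=c[0]-c[2]; th=np.arctan2(d[0],d[1]); u=np.array([np.sin(th),np.cos(th)]); o=(c+np.outer(s,u)).mean(0)
print(c.round(4).tolist(),"th",round(th,4),"bays",[(o-k*.078*u).round(4).tolist() for k in range(4)])
print("board top",plane(K,T,(181,90),.072).round(4),plane(K,T,(262,90),.072).round(4))
t=np.array([plane(K,T,p,.02)[:2] for p in((381,79),(444,86))]); print("tray end",t.round(4).tolist(),np.arctan2(*(t[1]-t[0])[::-1]))
E
```

```text
tin [0.6642 0.0681 0.103 ]
jar [ 0.6481 -0.0908  0.081 ]
bottle [ 0.6572 -0.0091  0.129 ]
pot [0.6746 0.1462 0.057 ]
jar tri [ 0.6519 -0.096   0.0704]
tin tri [0.6645 0.0687 0.1048]
rim [0.423  0.0913 0.0303]
rim [0.4966 0.0944 0.0338]
rim [0.422  0.0114 0.0236]
rim [0.4969 0.0132 0.0212]
[[0.4586, 0.0556], [0.4574, -0.0228], [0.4586, -0.1008]] th 0.0002 bays [[0.4582, 0.1333], [0.4582, 0.0553], [0.4582, -0.0227], [0.4582, -0.1007]]
board top [0.4147 0.1756 0.072 ] [0.5027 0.1754 0.072 ]
tray end [[0.6401, 0.1872], [0.7176, 0.1789]] -0.1068555422865771
```

Triangulated heights match the description: pot 57 mm, tin 105 mm, bottle about 125 mm, and the rim about 27 mm. The bay centres are x≈0.457 and y≈0.133, 0.055, -0.023, -0.101. Starting with the bottle.

```bash
python3 -m handwheel '[{"tx":-18.5,"ty":15.6,"tz":0,"roll":0},{"tx":-18.5,"ty":15.6,"tz":0,"roll":0},{"tx":-18.5,"ty":15.6,"tz":0,"roll":0},{"tx":-18.5,"ty":15.6,"tz":0,"roll":0},{"tx":-18.5,"ty":15.6,"tz":0,"roll":0},{"tx":-18.5,"ty":15.6,"tz":0,"roll":0},{"tx":0,"ty":0,"tz":20,"roll":0},{"tx":0,"ty":0,"tz":20,"roll":0},{"tx":0,"ty":0,"tz":20,"roll":0},{"tx":0,"ty":0,"tz":20,"roll":0},{"tx":0,"ty":0,"tz":20,"roll":0},{"tx":0,"ty":0,"tz":20,"roll":0}]' 85 40
python3 -m handwheel '[{"tx":0,"ty":0,"tz":20,"roll":0},{"tx":0,"ty":0,"tz":20,"roll":0},{"tx":0,"ty":0,"tz":20,"roll":0},{"tx":0,"ty":0,"tz":20,"roll":0},{"tx":0,"ty":0,"tz":20,"roll":0},{"tx":0,"ty":0,"tz":15,"roll":0},{"tx":0,"ty":0,"tz":15,"roll":0},{"tx":0,"ty":0,"tz":10,"roll":0},{"tx":0,"ty":0,"tz":5,"roll":0},{"tx":0,"ty":0,"tz":0,"roll":0},{"tx":0,"ty":0,"tz":0,"roll":0}]'
```

```text
t: 3.78
tool_pos: [0.6577, -0.0076, 0.2061]
tool_rot: [-2.219, -2.223, -0.0]
contact_force: [0.5, 0.1, -0.6]
opening: 0.0853
grip_force: 0.0
t: 4.7
tool_pos: [0.6583, -0.0093, 0.0629]
tool_rot: [2.221, 2.221, 0.001]
contact_force: [-0.1, -0.9, 0.1]
opening: 0.0849
grip_force: 0.0
```

```bash
python3 -m handwheel '[{"tx":-2,"ty":0,"tz":3.5,"roll":0},{"tx":0,"ty":0,"tz":0,"roll":0}]'
python3 -m handwheel '[{"tx":0,"ty":0,"tz":0,"roll":0},{"tx":0,"ty":0,"tz":0,"roll":0},{"tx":0,"ty":0,"tz":0,"roll":0},{"tx":0,"ty":0,"tz":0,"roll":0},{"tx":0,"ty":0,"tz":0,"roll":0},{"tx":0,"ty":0,"tz":0,"roll":0},{"tx":0,"ty":0,"tz":0,"roll":0},{"tx":0,"ty":0,"tz":0,"roll":0},{"tx":0,"ty":0,"tz":0,"roll":0},{"tx":0,"ty":0,"tz":0,"roll":0}]' 20 40
```

```text
t: 4.87
tool_pos: [0.6585, -0.0118, 0.0596]
tool_rot: [2.221, 2.22, 0.001]
contact_force: [0.7, 0.5, -0.3]
opening: 0.0854
grip_force: 0.0
t: 5.7
tool_pos: [0.6585, -0.0114, 0.0595]
tool_rot: [2.221, 2.22, 0.002]
contact_force: [3.0, -0.2, 2.3]
opening: 0.0409
grip_force: 41.3
```

```bash
python3 -m handwheel '[{"tx":0,"ty":0,"tz":-6,"roll":0},{"tx":0,"ty":0,"tz":-12,"roll":0},{"tx":0,"ty":0,"tz":-14,"roll":0},{"tx":0,"ty":0,"tz":-14,"roll":0},{"tx":0,"ty":0,"tz":-10,"roll":0},{"tx":0,"ty":0,"tz":-4,"roll":0},{"tx":0,"ty":-8,"tz":0,"roll":0},{"tx":0,"ty":-16,"tz":0,"roll":0},{"tx":0,"ty":-20,"tz":0,"roll":0},{"tx":0,"ty":-20,"tz":0,"roll":0},{"tx":0,"ty":-20,"tz":0,"roll":0},{"tx":0,"ty":-20,"tz":0,"roll":0}]'
python3 -m handwheel '[{"tx":8,"ty":-20,"tz":0,"roll":0},{"tx":14,"ty":-20,"tz":0,"roll":0},{"tx":18,"ty":-20,"tz":0,"roll":0},{"tx":18,"ty":-18,"tz":0,"roll":0},{"tx":18,"ty":-12,"tz":0,"roll":0},{"tx":18,"ty":-7,"tz":0,"roll":0},{"tx":18,"ty":0,"tz":0,"roll":0},{"tx":15,"ty":0,"tz":0,"roll":0},{"tx":10,"ty":0,"tz":0,"roll":0},{"tx":7,"ty":0,"tz":0,"roll":0},{"tx":0,"ty":0,"tz":0,"roll":0},{"tx":0,"ty":0,"tz":0,"roll":0}]'
python3 snap.py w3
```

```text
t: 6.7
tool_pos: [0.5516, -0.0112, 0.1177]
tool_rot: [-2.22, -2.22, 0.002]
contact_force: [0.5, -0.1, -2.0]
opening: 0.0406
grip_force: 40.9
t: 7.7
tool_pos: [0.4566, 0.1324, 0.1185]
tool_rot: [-2.221, -2.222, 0.001]
contact_force: [0.4, -0.9, -2.4]
opening: 0.0407
grip_force: 40.9
[[349.0, 0.0, 317.8], [0.0, 349.0, 200.2], [0.0, 0.0, 1.0]] [0.45625597 0.21117309 0.2611019 ]
```

View pics/w3.png

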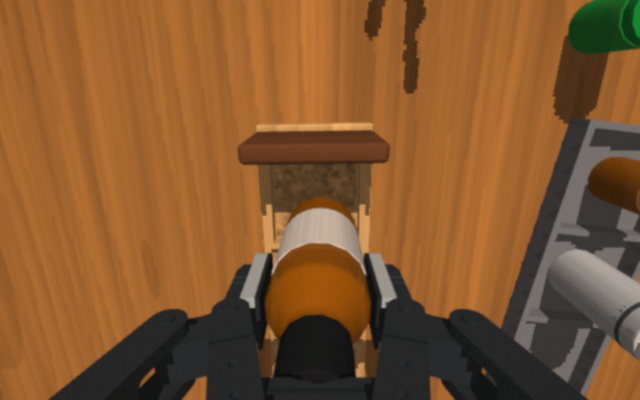

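The picture shows the bottle upright over the first bay. The board's top face is at about (314,152), which puts the bay centre near (0.455, 0.134). Lowering by about 48 mm.

```bash
python3 -m handwheel '[{"tx":1,"ty":-2,"tz":5,"roll":0},{"tx":0,"ty":0,"tz":10,"roll":0},{"tx":0,"ty":0,"tz":10,"roll":0},{"tx":0,"ty":0,"tz":9,"roll":0},{"tx":0,"ty":0,"tz":6,"roll":0},{"tx":0,"ty":0,"tz":3,"roll":0},{"tx":0,"ty":0,"tz":2,"roll":0},{"tx":0,"ty":0,"tz":0,"roll":0},{"tx":0,"ty":0,"tz":0,"roll":0}]'
```

```text
t: 8.5
tool_pos: [0.4552, 0.1337, 0.0741]
tool_rot: [2.221, 2.221, 0.001]
contact_force: [0.5, -0.2, -1.8]
opening: 0.0408
grip_force: 40.9
```

```bash
python3 -m handwheel '[{"tx":0,"ty":0,"tz":1.5,"roll":0},{"tx":0,"ty":0,"tz":1,"roll":0},{"tx":0,"ty":0,"tz":0,"roll":0}]'
```

```text
t: 8.75
tool_pos: [0.4549, 0.1337, 0.0714]
tool_rot: [2.222, 2.221, 0.0]
contact_force: [-0.1, -0.5, -2.4]
opening: 0.0409
grip_force: 40.9
```

```bash
python3 -m handwheel '[{"tx":0,"ty":0,"tz":0.7,"roll":0},{"tx":0,"ty":0,"tz":0,"roll":0}]'
```

```text
t: 8.92
tool_pos: [0.4549, 0.1337, 0.0706]
tool_rot: [2.222, 2.221, 0.0]
contact_force: [0.7, 0.7, -2.3]
opening: 0.0409
grip_force: 40.9
```

```bash
python3 -m handwheel '[{"tx":0,"ty":0,"tz":0.7,"roll":0},{"tx":0,"ty":0,"tz":0,"roll":0}]'
```

```text
t: 9.08
tool_pos: [0.455, 0.1337, 0.0704]
tool_rot: [2.222, 2.221, 0.0]
contact_force: [0.2, -0.3, 1.2]
opening: 0.041
grip_force: 41.0
```

The floor is reached (the vertical force changed sign). Releasing the bottle, lifting clear and going to the tin.

```bash
python3 -m handwheel '[{"tx":0,"ty":0,"tz":0,"roll":0},{"tx":0,"ty":0,"tz":0,"roll":0},{"tx":0,"ty":0,"tz":0,"roll":0},{"tx":0,"ty":0,"tz":0,"roll":0},{"tx":0,"ty":0,"tz":0,"roll":0},{"tx":0,"ty":0,"tz":-5,"roll":0},{"tx":0,"ty":0,"tz":-15,"roll":0},{"tx":0,"ty":0,"tz":-20,"roll":0},{"tx":0,"ty":0,"tz":-25,"roll":0},{"tx":0,"ty":0,"tz":-25,"roll":0},{"tx":0,"ty":0,"tz":-25,"roll":0},{"tx":0,"ty":0,"tz":-20,"roll":0}]' 85 40
python3 -m handwheel '[{"tx":-6.5,"ty":20.9,"tz":0,"roll":0},{"tx":-6.5,"ty":20.9,"tz":0,"roll":0},{"tx":-6.5,"ty":20.9,"tz":0,"roll":0},{"tx":-6.5,"ty":20.9,"tz":0,"roll":0},{"tx":-6.5,"ty":20.9,"tz":0,"roll":0},{"tx":-6.5,"ty":20.9,"tz":0,"roll":0},{"tx":-6.5,"ty":20.9,"tz":0,"roll":0},{"tx":-6.5,"ty":20.9,"tz":0,"roll":0},{"tx":-6.5,"ty":20.9,"tz":0,"roll":0},{"tx":-6.5,"ty":20.9,"tz":0,"roll":0},{"tx":0,"ty":0,"tz":0,"roll":0},{"tx":0,"ty":0,"tz":0,"roll":0}]'
python3 snap.py w4
```

```text
t: 10.08
tool_pos: [0.4554, 0.1337, 0.2076]
tool_rot: [2.22, 2.22, 0.003]
contact_force: [0.0, -0.0, -0.3]
opening: 0.085
grip_force: 0.0
t: 11.08
tool_pos: [0.6642, 0.0683, 0.2047]
tool_rot: [-2.222, -2.22, 0.001]
contact_force: [-0.1, -0.1, -0.2]
opening: 0.0849
grip_force: 0.0
[[349.0, 0.0, 317.8], [0.0, 349.0, 200.2], [0.0, 0.0, 1.0]] [0.66397613 0.1468987  0.34734413]
```

View pics/w4.png

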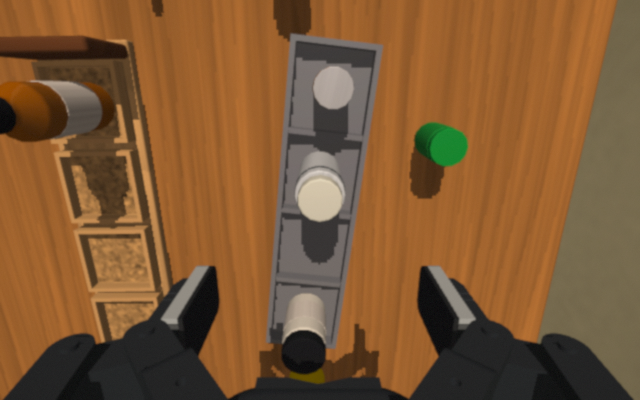

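The bottle stands upright in bay 1. The tin cap is at (321,198), i.e. (0.665, 0.069) and under the gripper. The pot lid at (333,88) is about (0.677, 0.146), and the jar lid at (303,352) about (0.650, -0.090).

```bash
python3 -m handwheel '[{"tx":0,"ty":1,"tz":20,"roll":0},{"tx":0,"ty":0,"tz":25,"roll":0},{"tx":0,"ty":0,"tz":25,"roll":0},{"tx":0,"ty":0,"tz":25,"roll":0},{"tx":0,"ty":0,"tz":25,"roll":0},{"tx":0,"ty":0,"tz":20,"roll":0},{"tx":0,"ty":0,"tz":15,"roll":0},{"tx":0,"ty":0,"tz":8,"roll":0},{"tx":0,"ty":0,"tz":2,"roll":0},{"tx":0,"ty":0,"tz":0,"roll":0},{"tx":0,"ty":0,"tz":0,"roll":0}]'
python3 -m handwheel '[{"tx":0,"ty":0,"tz":0,"roll":0},{"tx":0,"ty":0,"tz":0,"roll":0},{"tx":0,"ty":0,"tz":0,"roll":0},{"tx":0,"ty":0,"tz":0,"roll":0},{"tx":0,"ty":0,"tz":0,"roll":0},{"tx":0,"ty":0,"tz":0,"roll":0},{"tx":0,"ty":0,"tz":0,"roll":0},{"tx":0,"ty":0,"tz":0,"roll":0},{"tx":0,"ty":0,"tz":0,"roll":0},{"tx":0,"ty":0,"tz":0,"roll":0}]' 20 40
```

```text
t: 12.05
tool_pos: [0.6659, 0.0687, 0.0416]
tool_rot: [2.22, 2.22, 0.003]
contact_force: [-0.2, -0.2, -0.2]
opening: 0.0849
grip_force: 0.0
t: 12.88
tool_pos: [0.6655, 0.0686, 0.0408]
tool_rot: [2.221, 2.22, 0.002]
contact_force: [0.0, 0.3, 5.8]
opening: 0.0392
grip_force: 40.5
```

```bash
python3 -m handwheel '[{"tx":0,"ty":0,"tz":-6,"roll":0},{"tx":0,"ty":0,"tz":-12,"roll":0},{"tx":0,"ty":0,"tz":-14,"roll":0},{"tx":0,"ty":0,"tz":-14,"roll":0},{"tx":0,"ty":0,"tz":-10,"roll":0},{"tx":0,"ty":0,"tz":-4,"roll":0},{"tx":0,"ty":-8,"tz":0,"roll":0},{"tx":0,"ty":-16,"tz":0,"roll":0},{"tx":0,"ty":-20,"tz":0,"roll":0},{"tx":0,"ty":-20,"tz":0,"roll":0},{"tx":0,"ty":-20,"tz":0,"roll":0},{"tx":0,"ty":-20,"tz":0,"roll":0}]'
python3 -m handwheel '[{"tx":-3,"ty":-20,"tz":0,"roll":0},{"tx":-4,"ty":-20,"tz":0,"roll":0},{"tx":-4,"ty":-20,"tz":0,"roll":0},{"tx":-2,"ty":-20,"tz":0,"roll":0},{"tx":0,"ty":-15,"tz":0,"roll":0},{"tx":0,"ty":-8,"tz":0,"roll":0},{"tx":0,"ty":-2,"tz":0,"roll":0},{"tx":0,"ty":0,"tz":0,"roll":0},{"tx":0,"ty":0,"tz":0,"roll":0}]'
```

```text
t: 13.88
tool_pos: [0.5586, 0.0686, 0.0988]
tool_rot: [-2.221, -2.22, 0.002]
contact_force: [0.2, 0.4, -1.1]
opening: 0.0389
grip_force: 40.5
t: 14.63
tool_pos: [0.4564, 0.0556, 0.1001]
tool_rot: [2.221, 2.221, 0.001]
contact_force: [-0.2, 0.1, -1.5]
opening: 0.0392
grip_force: 40.6
```

```bash
python3 -m handwheel '[{"tx":0,"ty":0,"tz":5,"roll":0},{"tx":0,"ty":0,"tz":10,"roll":0},{"tx":0,"ty":0,"tz":10,"roll":0},{"tx":0,"ty":0,"tz":9,"roll":0},{"tx":0,"ty":0,"tz":6,"roll":0},{"tx":0,"ty":0,"tz":4,"roll":0},{"tx":0,"ty":0,"tz":2,"roll":0},{"tx":0,"ty":0,"tz":1,"roll":0},{"tx":0,"ty":0,"tz":0,"roll":0}]'
```

```text
t: 15.38
tool_pos: [0.4559, 0.0557, 0.0529]
tool_rot: [2.222, 2.221, -0.0]
contact_force: [0.1, 0.7, -1.1]
opening: 0.039
grip_force: 40.5
```

```bash
python3 -m handwheel '[{"tx":0,"ty":0,"tz":1,"roll":0},{"tx":0,"ty":0,"tz":0.7,"roll":0},{"tx":0,"ty":0,"tz":0,"roll":0}]'
```

```text
t: 15.63
tool_pos: [0.4563, 0.0556, 0.0518]
tool_rot: [2.221, 2.221, 0.001]
contact_force: [0.6, -0.7, 0.1]
opening: 0.0392
grip_force: 40.6
```

The tin is on the floor. Releasing it and going to the jar.

```bash
python3 -m handwheel '[{"tx":0,"ty":0,"tz":0,"roll":0},{"tx":0,"ty":0,"tz":0,"roll":0},{"tx":0,"ty":0,"tz":0,"roll":0},{"tx":0,"ty":0,"tz":0,"roll":0},{"tx":0,"ty":0,"tz":0,"roll":0},{"tx":0,"ty":0,"tz":-5,"roll":0},{"tx":0,"ty":0,"tz":-15,"roll":0},{"tx":0,"ty":0,"tz":-20,"roll":0},{"tx":0,"ty":0,"tz":-25,"roll":0},{"tx":0,"ty":0,"tz":-25,"roll":0},{"tx":0,"ty":0,"tz":-30,"roll":0},{"tx":0,"ty":0,"tz":-30,"roll":0}]' 85 40
python3 -m handwheel '[{"tx":-14.6,"ty":19.4,"tz":0,"roll":0},{"tx":-14.6,"ty":19.4,"tz":0,"roll":0},{"tx":-14.6,"ty":19.4,"tz":0,"roll":0},{"tx":-14.6,"ty":19.4,"tz":0,"roll":0},{"tx":-14.6,"ty":19.4,"tz":0,"roll":0},{"tx":-14.6,"ty":19.4,"tz":0,"roll":0},{"tx":-14.6,"ty":19.4,"tz":0,"roll":0},{"tx":-14.6,"ty":19.4,"tz":0,"roll":0},{"tx":-14.6,"ty":19.4,"tz":0,"roll":0},{"tx":-14.6,"ty":19.4,"tz":0,"roll":0},{"tx":0,"ty":0,"tz":0,"roll":0},{"tx":0,"ty":0,"tz":0,"roll":0}]'
python3 snap.py w5
```

```text
t: 16.63
tool_pos: [0.4553, 0.0557, 0.2025]
tool_rot: [-2.221, -2.221, 0.001]
contact_force: [0.5, 0.2, -0.1]
opening: 0.0849
grip_force: 0.0
t: 17.63
tool_pos: [0.6501, -0.0909, 0.201]
tool_rot: [-2.222, -2.22, 0.0]
contact_force: [-0.5, 0.2, -0.4]
opening: 0.0848
grip_force: 0.0
[[349.0, 0.0, 317.8], [0.0, 349.0, 200.2], [0.0, 0.0, 1.0]] [ 0.64986818 -0.01233441  0.34366661]
```

View pics/w5.png

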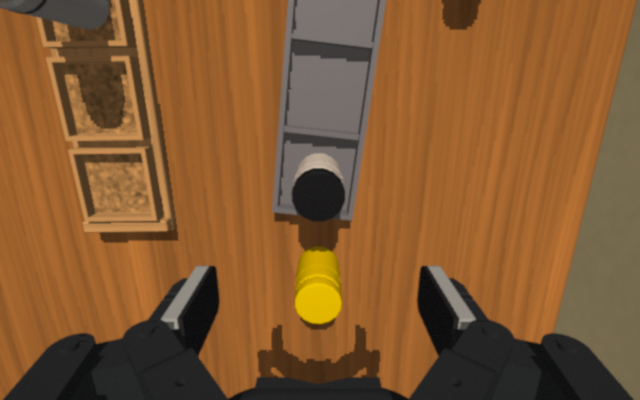

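The jar lid is at (318,194), i.e. (0.650, -0.093), with the yellow look-alike well clear at (318,303). Bay 4 comes out near (0.459, -0.101) and bay 3 near (0.458, -0.023). Grasping the jar.

```bash
python3 -m handwheel '[{"tx":-2,"ty":0,"tz":20,"roll":0},{"tx":0,"ty":0,"tz":25,"roll":0},{"tx":0,"ty":0,"tz":25,"roll":0},{"tx":0,"ty":0,"tz":25,"roll":0},{"tx":0,"ty":0,"tz":25,"roll":0},{"tx":0,"ty":0,"tz":20,"roll":0},{"tx":0,"ty":0,"tz":15,"roll":0},{"tx":0,"ty":0,"tz":8,"roll":0},{"tx":0,"ty":0,"tz":5,"roll":0},{"tx":0,"ty":0,"tz":0,"roll":0},{"tx":0,"ty":0,"tz":0,"roll":0}]'
python3 -m handwheel '[{"tx":0,"ty":0,"tz":0,"roll":0},{"tx":0,"ty":0,"tz":0,"roll":0},{"tx":0,"ty":0,"tz":0,"roll":0},{"tx":0,"ty":0,"tz":0,"roll":0},{"tx":0,"ty":0,"tz":0,"roll":0},{"tx":0,"ty":0,"tz":0,"roll":0},{"tx":0,"ty":0,"tz":0,"roll":0},{"tx":0,"ty":0,"tz":0,"roll":0},{"tx":0,"ty":0,"tz":0,"roll":0},{"tx":0,"ty":0,"tz":0,"roll":0}]' 20 40
```

```text
t: 18.6
tool_pos: [0.6506, -0.0924, 0.0344]
tool_rot: [2.22, 2.22, 0.001]
contact_force: [-0.2, 0.4, 0.3]
opening: 0.0851
grip_force: 0.0
t: 19.43
tool_pos: [0.6504, -0.0926, 0.0343]
tool_rot: [2.221, 2.22, 0.001]
contact_force: [-1.2, 0.8, 4.8]
opening: 0.0431
grip_force: 41.1
```

```bash
python3 -m handwheel '[{"tx":0,"ty":0,"tz":-6,"roll":0},{"tx":0,"ty":0,"tz":-12,"roll":0},{"tx":0,"ty":0,"tz":-14,"roll":0},{"tx":0,"ty":0,"tz":-14,"roll":0},{"tx":0,"ty":0,"tz":-10,"roll":0},{"tx":0,"ty":0,"tz":-4,"roll":0},{"tx":0,"ty":-8,"tz":0,"roll":0},{"tx":0,"ty":-16,"tz":0,"roll":0},{"tx":0,"ty":-20,"tz":0,"roll":0},{"tx":0,"ty":-20,"tz":0,"roll":0},{"tx":0,"ty":-20,"tz":0,"roll":0},{"tx":0,"ty":-20,"tz":0,"roll":0}]'
python3 -m handwheel '[{"tx":6,"ty":-20,"tz":0,"roll":0},{"tx":12,"ty":-20,"tz":0,"roll":0},{"tx":14,"ty":-20,"tz":0,"roll":0},{"tx":14,"ty":-15,"tz":0,"roll":0},{"tx":12,"ty":-8,"tz":0,"roll":0},{"tx":8,"ty":-4,"tz":0,"roll":0},{"tx":3.4,"ty":-2,"tz":0,"roll":0},{"tx":0,"ty":0,"tz":0,"roll":0},{"tx":0,"ty":0,"tz":0,"roll":0}]'
```

```text
t: 20.43
tool_pos: [0.5436, -0.0921, 0.0921]
tool_rot: [-2.22, -2.22, 0.002]
contact_force: [-0.6, -0.1, -2.1]
opening: 0.0429
grip_force: 41.2
t: 21.18
tool_pos: [0.4575, -0.0231, 0.0935]
tool_rot: [2.22, 2.221, 0.0]
contact_force: [-0.1, 0.2, -2.3]
opening: 0.0432
grip_force: 41.2
```

```bash
python3 -m handwheel '[{"tx":0,"ty":0,"tz":5,"roll":0},{"tx":0,"ty":0,"tz":10,"roll":0},{"tx":0,"ty":0,"tz":10,"roll":0},{"tx":0,"ty":0,"tz":9,"roll":0},{"tx":0,"ty":0,"tz":6,"roll":0},{"tx":0,"ty":0,"tz":4,"roll":0},{"tx":0,"ty":0,"tz":2,"roll":0},{"tx":0,"ty":0,"tz":1,"roll":0},{"tx":0,"ty":0,"tz":0,"roll":0}]'
```

```text
t: 21.93
tool_pos: [0.4569, -0.023, 0.0462]
tool_rot: [2.222, 2.221, 0.0]
contact_force: [-0.7, 0.4, -2.2]
opening: 0.0431
grip_force: 41.2
```

```bash
python3 -m handwheel '[{"tx":0,"ty":0,"tz":1,"roll":0},{"tx":0,"ty":0,"tz":0.7,"roll":0},{"tx":0,"ty":0,"tz":0,"roll":0}]'
```

```text
t: 22.18
tool_pos: [0.4574, -0.0231, 0.0453]
tool_rot: [2.221, 2.221, 0.001]
contact_force: [-0.1, 0.4, 1.5]
opening: 0.0428
grip_force: 41.4
```

The jar is down. Releasing it and going to the pot.

```bash
python3 -m handwheel '[{"tx":0,"ty":0,"tz":0,"roll":0},{"tx":0,"ty":0,"tz":0,"roll":0},{"tx":0,"ty":0,"tz":0,"roll":0},{"tx":0,"ty":0,"tz":0,"roll":0},{"tx":0,"ty":0,"tz":0,"roll":0},{"tx":0,"ty":0,"tz":-5,"roll":0},{"tx":0,"ty":0,"tz":-15,"roll":0},{"tx":0,"ty":0,"tz":-20,"roll":0},{"tx":0,"ty":0,"tz":-25,"roll":0},{"tx":0,"ty":0,"tz":-25,"roll":0},{"tx":0,"ty":0,"tz":-30,"roll":0},{"tx":0,"ty":0,"tz":-30,"roll":0}]' 85 40
python3 -m handwheel '[{"tx":16.9,"ty":21.9,"tz":0,"roll":0},{"tx":16.9,"ty":21.9,"tz":0,"roll":0},{"tx":16.9,"ty":21.9,"tz":0,"roll":0},{"tx":16.9,"ty":21.9,"tz":0,"roll":0},{"tx":16.9,"ty":21.9,"tz":0,"roll":0},{"tx":16.9,"ty":21.9,"tz":0,"roll":0},{"tx":16.9,"ty":21.9,"tz":0,"roll":0},{"tx":16.9,"ty":21.9,"tz":0,"roll":0},{"tx":16.9,"ty":21.9,"tz":0,"roll":0},{"tx":16.9,"ty":21.9,"tz":0,"roll":0},{"tx":0,"ty":0,"tz":0,"roll":0},{"tx":0,"ty":0,"tz":0,"roll":0}]'
python3 snap.py w6
```

```text
t: 23.18
tool_pos: [0.4563, -0.0228, 0.1958]
tool_rot: [-2.221, -2.221, 0.0]
contact_force: [0.4, -0.1, 0.4]
opening: 0.0846
grip_force: 0.0
t: 24.18
tool_pos: [0.6762, 0.1467, 0.194]
tool_rot: [-2.22, -2.222, 0.002]
contact_force: [-0.2, 0.1, -1.2]
opening: 0.0851
grip_force: 0.0
[[349.0, 0.0, 317.8], [0.0, 349.0, 200.2], [0.0, 0.0, 1.0]] [0.67582452 0.22534471 0.33663362]
```

View pics/w6.png

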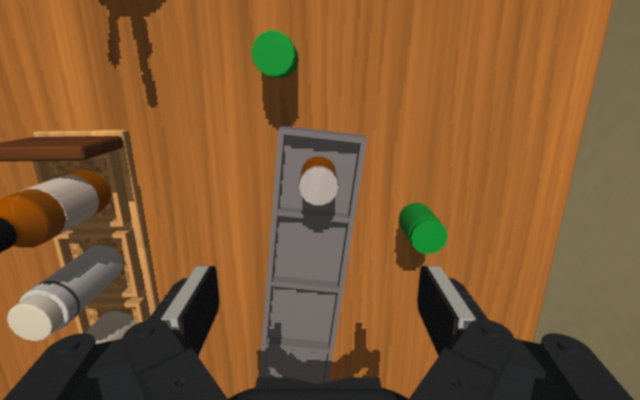

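The pot lid is at (319,186), i.e. (0.677, 0.146), and centred. The green pot at (428,236) leaves about 17 mm, so I'll narrow the jaws to 62 mm.

```bash
python3 -m handwheel '[{"tx":0,"ty":0,"tz":15,"roll":0},{"tx":0,"ty":0,"tz":25,"roll":0},{"tx":0,"ty":0,"tz":25,"roll":0},{"tx":0,"ty":0,"tz":25,"roll":0},{"tx":0,"ty":0,"tz":25,"roll":0},{"tx":0,"ty":0,"tz":20,"roll":0},{"tx":0,"ty":0,"tz":15,"roll":0},{"tx":0,"ty":0,"tz":10,"roll":0},{"tx":0,"ty":0,"tz":6,"roll":0},{"tx":0,"ty":0,"tz":0,"roll":0},{"tx":0,"ty":0,"tz":0,"roll":0}]' 62 30
python3 -m handwheel '[{"tx":0,"ty":0,"tz":0,"roll":0},{"tx":0,"ty":0,"tz":0,"roll":0},{"tx":0,"ty":0,"tz":0,"roll":0},{"tx":0,"ty":0,"tz":0,"roll":0},{"tx":0,"ty":0,"tz":0,"roll":0},{"tx":0,"ty":0,"tz":0,"roll":0},{"tx":0,"ty":0,"tz":0,"roll":0},{"tx":0,"ty":0,"tz":0,"roll":0},{"tx":0,"ty":0,"tz":0,"roll":0},{"tx":0,"ty":0,"tz":0,"roll":0}]' 15 30
```

```text
t: 25.15
tool_pos: [0.6764, 0.1459, 0.0294]
tool_rot: [2.221, 2.22, 0.002]
contact_force: [-0.6, -0.4, -0.1]
opening: 0.062
grip_force: 0.0
t: 25.98
tool_pos: [0.677, 0.1462, 0.0303]
tool_rot: [2.22, 2.22, 0.003]
contact_force: [-1.3, -0.3, 5.8]
opening: 0.0331
grip_force: 30.3
```

```bash
python3 -m handwheel '[{"tx":0,"ty":0,"tz":-6,"roll":0},{"tx":0,"ty":0,"tz":-12,"roll":0},{"tx":0,"ty":0,"tz":-14,"roll":0},{"tx":0,"ty":0,"tz":-14,"roll":0},{"tx":0,"ty":0,"tz":-10,"roll":0},{"tx":-8,"ty":0,"tz":-4,"roll":0},{"tx":-16,"ty":0,"tz":0,"roll":0},{"tx":-22,"ty":0,"tz":0,"roll":0},{"tx":-22,"ty":0,"tz":0,"roll":0},{"tx":-22,"ty":0,"tz":0,"roll":0},{"tx":-22,"ty":0,"tz":0,"roll":0},{"tx":-22,"ty":0,"tz":0,"roll":0}]'
python3 -m handwheel '[{"tx":-22,"ty":0,"tz":0,"roll":0},{"tx":-22,"ty":0,"tz":0,"roll":0},{"tx":-22,"ty":0,"tz":0,"roll":0},{"tx":-20,"ty":-8,"tz":0,"roll":0},{"tx":-14,"ty":-16,"tz":0,"roll":0},{"tx":-9,"ty":-22,"tz":0,"roll":0},{"tx":-4,"ty":-22,"tz":0,"roll":0},{"tx":0,"ty":-22,"tz":0,"roll":0},{"tx":0,"ty":-22,"tz":0,"roll":0},{"tx":0,"ty":-22,"tz":0,"roll":0},{"tx":0,"ty":-22,"tz":0,"roll":0},{"tx":0,"ty":-22,"tz":0,"roll":0}]'
python3 -m handwheel '[{"tx":0,"ty":-18,"tz":0,"roll":0},{"tx":0,"ty":-12,"tz":0,"roll":0},{"tx":0,"ty":-7,"tz":0,"roll":0},{"tx":0,"ty":-3,"tz":0,"roll":0},{"tx":0,"ty":0,"tz":0,"roll":0},{"tx":0,"ty":0,"tz":0,"roll":0}]'
```

```text
t: 26.98
tool_pos: [0.6748, 0.0095, 0.0875]
tool_rot: [-2.222, -2.22, 0.002]
contact_force: [0.9, 0.4, -1.6]
opening: 0.0329
grip_force: 29.9
t: 27.98
tool_pos: [0.4956, -0.1019, 0.0876]
tool_rot: [-2.222, -2.219, 0.002]
contact_force: [-0.1, -0.8, -0.6]
opening: 0.0325
grip_force: 30.0
t: 28.48
tool_pos: [0.4581, -0.1013, 0.0886]
tool_rot: [2.222, 2.22, 0.0]
contact_force: [0.0, -0.3, -0.2]
opening: 0.0328
grip_force: 30.1
```

```bash
python3 -m handwheel '[{"tx":0,"ty":0,"tz":5,"roll":0},{"tx":0,"ty":0,"tz":10,"roll":0},{"tx":0,"ty":0,"tz":10,"roll":0},{"tx":0,"ty":0,"tz":9,"roll":0},{"tx":0,"ty":0,"tz":6,"roll":0},{"tx":0,"ty":0,"tz":3,"roll":0},{"tx":0,"ty":0,"tz":2,"roll":0},{"tx":0,"ty":0,"tz":0,"roll":0},{"tx":0,"ty":0,"tz":0,"roll":0}]'
```

```text
t: 29.23
tool_pos: [0.458, -0.101, 0.0437]
tool_rot: [2.221, 2.221, 0.0]
contact_force: [0.9, 0.5, -1.0]
opening: 0.0333
grip_force: 30.1
```

```bash
python3 -m handwheel '[{"tx":0,"ty":0,"tz":1,"roll":0},{"tx":0,"ty":0,"tz":1,"roll":0},{"tx":0,"ty":0,"tz":0,"roll":0}]'
```

```text
t: 29.48
tool_pos: [0.4579, -0.101, 0.0417]
tool_rot: [2.221, 2.221, 0.0]
contact_force: [-0.6, -0.2, -0.8]
opening: 0.0332
grip_force: 30.1
```

```bash
python3 -m handwheel '[{"tx":0,"ty":0,"tz":1,"roll":0},{"tx":0,"ty":0,"tz":0,"roll":0}]'
```

```text
t: 29.65
tool_pos: [0.4581, -0.1011, 0.0413]
tool_rot: [2.221, 2.221, -0.0]
contact_force: [-2.1, 0.3, 4.6]
opening: 0.0327
grip_force: 30.4
```

The pot is down. Releasing it, rising and backing off so I can check from above.

```bash
python3 -m handwheel '[{"tx":0,"ty":0,"tz":0,"roll":0},{"tx":0,"ty":0,"tz":0,"roll":0},{"tx":0,"ty":0,"tz":0,"roll":0},{"tx":0,"ty":0,"tz":0,"roll":0},{"tx":0,"ty":0,"tz":0,"roll":0},{"tx":0,"ty":0,"tz":-5,"roll":0},{"tx":0,"ty":0,"tz":-15,"roll":0},{"tx":0,"ty":0,"tz":-25,"roll":0},{"tx":0,"ty":0,"tz":-30,"roll":0},{"tx":0,"ty":0,"tz":-35,"roll":0},{"tx":0,"ty":0,"tz":-35,"roll":0},{"tx":0,"ty":0,"tz":-35,"roll":0}]' 80 40
python3 -m handwheel '[{"tx":-20,"ty":0,"tz":-20,"roll":0},{"tx":-20,"ty":0,"tz":-20,"roll":0},{"tx":-20,"ty":0,"tz":-20,"roll":0},{"tx":-20,"ty":0,"tz":-20,"roll":0},{"tx":-20,"ty":0,"tz":0,"roll":0},{"tx":-20,"ty":0,"tz":0,"roll":0},{"tx":-20,"ty":0,"tz":0,"roll":0},{"tx":0,"ty":0,"tz":0,"roll":0},{"tx":0,"ty":0,"tz":0,"roll":0}]'
python3 - <<'E'
from h import *
a,_=optics.get_image("top"); b,_=optics.get_image("scene")
c=cv2.hconcat([cv2.resize(a[150:310,180:460],(400,229)),cv2.resize(b[100:340,130:410],(400,343))[:229]]) if 0 else None
x=cv2.resize(a[150:310,180:460],(525,300)); y=cv2.resize(b[110:330,130:410],(382,300))
cv2.imwrite("pics/end.png",np.vstack([x,np.pad(y,((0,0),(0,143),(0,0)))])[:,:,::-1])
E
```

```text
t: 30.65
tool_pos: [0.4575, -0.1008, 0.2224]
tool_rot: [2.221, 2.221, 0.0]
contact_force: [1.5, -0.6, -0.5]
opening: 0.08
grip_force: 0.0
t: 31.4
tool_pos: [0.4576, -0.2413, 0.3005]
tool_rot: [-2.223, -2.219, -0.0]
contact_force: [-0.8, 0.1, 0.2]
opening: 0.0799
grip_force: 0.0
```

View pics/end.png

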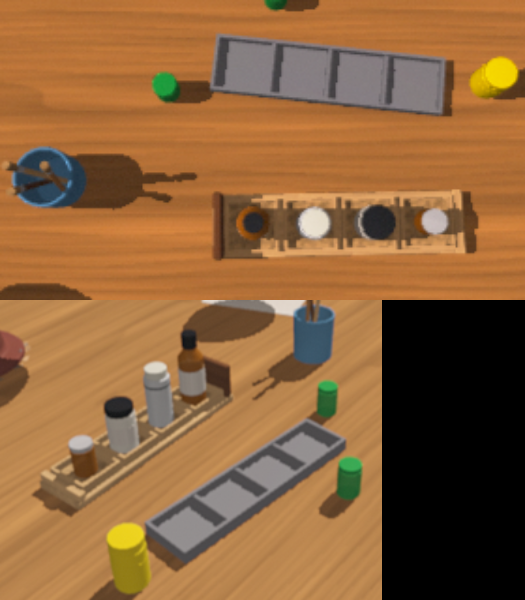

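The picture shows bottle (252,222), tin (314,222), jar (377,222) and pot (434,221), counting away from the end board. All are upright in their bays, the tray is empty and the mug is untouched. Handing in.

```bash
python3 -c "
from station import ctrl
print(ctrl.finish_job())"
```

```text
the job is handed in; nothing more can be done
None
```

I handed the job in at about 31 s of the 112 s allowed; my last pictures show the bottle, tin, jar and pot upright in their bays in that order from the end board and the mug untouched, but the hand-in did not return a verdict.

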